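Wind up the ball carrier and hold it over the green reader

ROBOT

A 6-joint arm with a two-finger parallel gripper is mounted at the origin on the work surface. World frame = base frame: x ahead of the robot, y to its left, z up, the work surface at z = 0. Lengths are in m, angles in rad, forces in N, time in s.
With the tool pointing down it reaches from about 0.375 to 0.9 m from the base axis. Payload 3.1 kg.
Tool frame: the origin (TCP) lies on the centre line of the jaws, within the pads' length; the fingertips stand 11 mm ahead of it and the grasp point (between the pads) lies 8 mm behind it; z points along the fingers, y is the line along which they close (so a half turn about z gives the same grasp; the last joint's range is limited). The gripper opens to 87 mm and grips with 3 to 60 N. Pads are 19 mm wide; open, the fingers measure 117 mm over their backs; the gripper's body (75 mm by 190 mm) begins 51 mm behind the grasp point.
Start: joints at [-1.399, 0.527, 1.433, -0, 1.181, -0.178], TCP at [0.214, -0.587, 0.234] pointing down, gripper open.
Joint ranges: [-3.08, 3.08], [-0.75, 2.2], [0.22, 2.44], [-1.43, 4.57], [0, 2.65], [-2.85, 2.85]. Speed limits (rad/s): [2.79, 2.79, 3.14, 3.14, 3.14, 3.14].

INTERFACE

Orientations are given as a rotation vector (axis times angle).
In Python, from station import bot gives the robot as it stands. The module is installed in compiled form; this text tells all that it offers.
- The arm moves only by the tool apply_moves, never from a script. Its argument "series" is one flat list of numbers, 4 for each row, row after row: the shift along the tool's x, y, z in units of 30 mm (1.0 is 30 mm), then the turn about the tool's z in units of 5 degrees (1.0 is 5 degrees). A call has 1 to 8 rows; each row is the pose to reach, as a shift and turn from the pose commanded when the call began, along the tool's axes at that moment; what a row does not reach only later rows make up. A row lasts 1/12 s, in which the tool goes at most 41.7 mm and 7.16 degrees, less where a joint would pass 70% of its speed; a pose out of reach is approached as far as the arm can. A call with a gripper value outside its range is refused whole. "fingers" is the opening, from 0 (shut) to 1 (fully open), set as the call begins (left out, the last holds). The fingers move at their own pace and stop on an object; "force" is the grip in N (left out, the last holds). Time passes only in rows, so rows that repeat a pose let the fingers close. It gives the time, the measured TCP pose, the force, the opening and the grip force at its end, in the units of the state.
- bot.get_obs(): the state, without advancing time (a new reading comes with each control period).
- bot.get_image(name): name is "side" or "top" or "wrist"; returns a dict with "img" (384x512x3 uint8, red, green, blue), "camera_matrix" (3x3 intrinsics, pixels), "camera_from_world" (4x4, takes a point from world to camera coordinates); the wrist camera has in their place "tool_from_camera" (4x4, takes a point from camera to tool coordinates, whose origin is the TCP and whose axes are the flange's). Camera axes: x right, y down, z forward; pixel columns grow to the right and rows downward; lengths in m; the calibration is good to about 2 mm. A picture is of the moment at which its call begins: read the wrist's pose just before it. There is no depth.
- bot.hand_in(): hands the job in; it is judged then, once.
The state is a dict: "time": time; "joint_positions": joint angles; "joint_vel": joint speeds; "joint_torque": joint torques, N m; "position": TCP position; "ee_rot": TCP orientation; "ft_force": force on the tool from outside, world axes, zero at the start; "ft_torque": the same for the moment, N m; "finger_gap": finger opening in m; "finger_force": force on a finger pad.
Only numpy, scipy, OpenCV 4.12 (cv2) and the standard library are available. Lean on these libraries where they do the work, as an engineer would, in place of code of your own. Each camera call takes 0.05 s, during which the arm holds its last target. There are 200 camera calls.

TASK

Wind the sample elevator's red-handled crank one full turn anticlockwise (seen from above) to its stop, so that the carrier tray comes up out of the well. Then take the tray by its blue handle, lift it out and carry it, keeping it level enough that the loose red ball never leaves its shallow pocket, to the reader with the green ring. Finish while still holding the tray there in the gripper, level and still, with the ball centred above the reader's window and the tray's underside about 7 cm above the window; do not put it down or let go, and leave the jar, calculator, gauge and screwdriver where they stand.

Things in the scene. Friction and masses are not known exactly. Their poses are not given: they have to be found in the camera images.
- crank (a joint): turning angle of the crank (rad), growing anticlockwise seen from above; starts at 0, hard stop at 6.28 (one full turn). Turning needs about 4 to 8 N at the handle; it stays where it is left. It drives the well's platform up by 90 mm in all, evenly.
- crank_hinge (a point): point on the vertical axis of the crank at the top face of its aluminium disc (128 mm diameter), 134 mm above the table; a dark hub 24 mm across stands 8 mm higher. The point turns with the crank and its x axis points from the axis to the red handle. The disc lies on top of the elevator.
- crank_grip (a point): the crank's upright red handle, a freely spinning round sleeve of 16 mm diameter and 40 mm height, its axis 50 mm from the crank's axis; the sleeve begins 2 mm above the disc. This point lies on the sleeve's axis 26 mm above the disc's top face (160 mm above the table). Because the sleeve spins, it can be held with a gripper of constant orientation while it is led round the circle.
- elevator: white housing standing fixed on the table, 192 mm (its x) by 285 mm (its y) and 120 mm high. Origin on the table. An open well (176 mm in x, 84 mm in y) is centred at y = +75 mm; the crank's axis is at y = -90 mm; the housing reaches from y = -160 to +125 mm. The black platform in the well is 20 mm above the table at the start and about 110 mm when wound right up.
- tray: aluminium tray, plate 168 (x) by 76 (y) by 6 mm, about 0.3 kg, on the platform in the well (4 mm clearance all round), its x along the elevator's x. Origin: centre of its underside, z up. Upright blue handle in its middle, 30 (x) by 14 (y) mm, from 6 to 76 mm above the underside. Ball pocket at x = +55 mm; brass weight (26 mm across, 12 mm high) at x = -55 mm.
- tray_handle (a point): point in the middle of the blue handle, 55 mm above the tray's underside, axes as the tray: pinch across its y (14 mm).
- tray_pocket (a point): where the ball's centre lies when it is in the middle of its pocket: tray x = +55 mm, y = 0, 18.5 mm above the tray's underside. The pocket is a flat round dish of 36 mm inner diameter with a dark rim only 3 mm high.
- ball_center (a point): centre of the loose red ball, 25 mm diameter, 25 g, lying free in the tray's pocket; it can roll about 10 mm in it.
- window_green (a point): centre of the black round window (56 mm diameter) on top of the reader with the green ring: a fixed grey round housing of 96 mm diameter, 50 mm high; the point lies 50 mm above the table.
- window_yellow (a point): the same point of a second, otherwise identical reader with a yellow ring: not the one wanted. The two change places from start to start.
- calculator: flat blue pocket calculator, 75 x 130 x 13 mm, loose; origin under its centre. To be left alone.
- amber_jar: closed amber jar, 64 mm diameter, 110 mm high, loose; origin under its centre. To be left alone.
- gauge: grey hand-held meter, 60 x 110 x 28 mm, loose; origin under its centre. To be left alone.
- screwdriver: screwdriver lying on the table, loose. To be left alone.

How it is judged:
By the outcome, as a careful person would: the job done as asked, in the order asked, and still so for the second after the job is handed in, while the arm keeps its last pose, push and grip.
It also fails if it takes over 72 s, if anything falls off the work surface, if the arm or the gripper's body presses on something with over 40 N, if the wrist force passes 120 N, or if a joint passes its speed limit or range.

## Working session

There is one attempt and no reset: what is moved stays moved. The work goes in short steps, Python scripts to look and compute and a tool call to move; the robot and the scene stay as the last step left them, time stands still between calls to the robot, and variables do not carry over. Pictures are saved under pics/ and viewed, at most 10 in all, crops included, and the job is handed in when it is done.

Besides the shell and the picture viewer there is one more tool, called by a JSON object that holds its "op" and its "data". apply_moves: Moves the arm, as the interface text tells. Its arguments: {"type":"object","properties":{"series":{"type":"array","items":{"type":"number"}},"fingers":{"type":"number"},"force":{"type":"number"}},"required":["series"]}

```bash
mkdir -p pics; python3 - <<'E'
from station import bot
import cv2,numpy as np
o=bot.get_obs();print({k:np.round(v,3) for k,v in o.items()})
ims=[]
for n in("side","top"):
    d=bot.get_image(n);cv2.imwrite(f"pics/{n}0.png",d["img"][:,:,::-1]);np.savez(f"{n}0.npz",**d)
    print(n,d["camera_matrix"].round(1).tolist(),d["camera_from_world"].round(3).tolist())
E
```

```text
{'time': np.float64(0.0), 'joint_positions': array([-1.4  ,  0.528,  1.434, -0.   ,  1.181, -0.179]), 'joint_vel': array([-0.   ,  0.001, -0.   ,  0.002, -0.001,  0.001]), 'joint_torque': array([-1.0000e-03, -4.4004e+01, -1.7659e+01,  6.3000e-02,  5.8000e-02,
       -0.0000e+00]), 'position': array([ 0.214, -0.586,  0.233]), 'ee_rot': array([-3.092, -0.546,  0.   ]), 'ft_force': array([-0.269, -0.378,  0.321]), 'ft_torque': array([-0.007,  0.01 , -0.028]), 'finger_force': np.float64(0.0), 'finger_gap': np.float64(0.088)}
side [[469.5, 0.0, 259.1], [0.0, 469.5, 185.8], [0.0, 0.0, 1.0]] [[-0.784, -0.62, 0.021, 0.452], [-0.313, 0.366, -0.876, 0.261], [0.536, -0.694, -0.481, 0.989], [0.0, 0.0, 0.0, 1.0]]
top [[438.5, 0.0, 258.2], [0.0, 438.5, 186.2], [0.0, 0.0, 1.0]] [[0.029, -0.999, -0.019, 0.041], [-0.996, -0.027, -0.083, 0.561], [0.082, 0.021, -0.996, 1.246], [0.0, 0.0, 0.0, 1.0]]
```

View pics/side0.png

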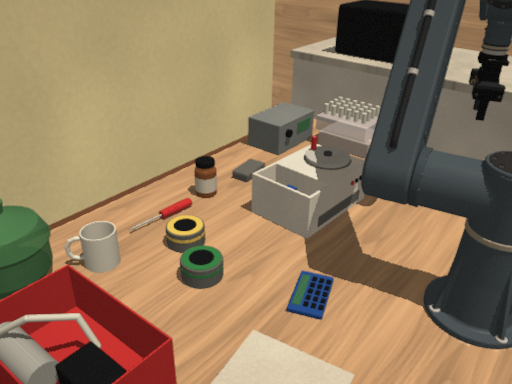

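View pics/top0.png

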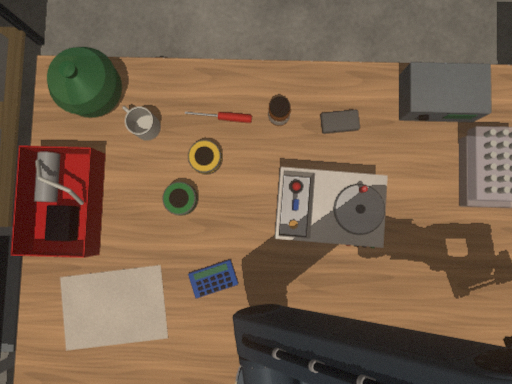

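The side view shows the red handle at (314,143) and the hub at (328,153). In the top view the handle is at (364,188), the disc at (360,209), the ball at (296,186), the blue handle at (295,204), the brass weight at (292,223), the green reader at (179,198) and the yellow one at (205,156).

```bash
cat > h.py <<'E'
import numpy as np,cv2
from scipy.spatial.transform import Rotation as R
def cam(d,obs=None):
    K=d["camera_matrix"]
    if "camera_from_world" in d: T=np.linalg.inv(d["camera_from_world"])
    else:
        W=np.eye(4);W[:3,:3]=R.from_rotvec(obs["ee_rot"]).as_matrix();W[:3,3]=obs["position"];T=W@d["tool_from_camera"]
    return K,T
def ray(c,p):
    K,T=c;v=T[:3,:3]@np.linalg.solve(K,[p[0],p[1],1]);return T[:3,3],v/np.linalg.norm(v)
def plane(c,p,z):
    o,v=ray(c,p);return o+v*(z-o[2])/v[2]
def tri(*cp):
    A=0;b=0;rs=[ray(c,p) for c,p in cp]
    for o,v in rs: M=np.eye(3)-np.outer(v,v);A=A+M;b=b+M@o
    x=np.linalg.solve(A,b);return x,max(np.linalg.norm(np.cross(x-o,v)) for o,v in rs)
def proj(c,P):
    K,T=c;q=np.linalg.inv(T)@np.append(P,1);q=K@q[:3];return q[:2]/q[2]
def blobs(img,lo,hi,roi=None,amin=15):
    h=cv2.cvtColor(img,cv2.COLOR_RGB2HSV)
    m=cv2.inRange(h,np.array(lo),np.array(hi)) if lo[0]<=hi[0] else cv2.inRange(h,(lo[0],lo[1],lo[2]),(180,hi[1],hi[2]))|cv2.inRange(h,(0,lo[1],lo[2]),tuple(hi))
    if roi: z=np.zeros_like(m);z[roi[1]:roi[3],roi[0]:roi[2]]=255;m&=z
    n,l,s,c=cv2.connectedComponentsWithStats(m)
    return [(s[i,4],s[i,:4].tolist(),c[i].round(1)) for i in range(1,n) if s[i,4]>=amin],m
E
python3 - <<'E'
from h import *
s=dict(np.load("side0.npz"));t=dict(np.load("top0.npz"))
cs,ct=cam(s),cam(t)
for n,d,rois in(("side",s,((290,120,350,165),(150,205,240,300))),("top",t,((275,165,390,250),(155,170,205,225)))):
    print(n,"red",blobs(d["img"],(170,130,70),(8,255,255),rois[0],8)[0])
    print(n,"blue",blobs(d["img"],(105,110,40),(130,255,255),(270,165,320,245) ,8)[0])
    print(n,"green",blobs(d["img"],(50,90,30),(90,255,255),rois[1])[0])
    print(n,"black",blobs(d["img"],(0,0,0),(180,255,45),rois[1])[0])
print("hub",tri((cs,(328,153)),(ct,(360,209))))
for nm,d,r in(("sideE",s,(245,120,375,235)),("topE",t,(270,160,395,255))):
    x=d["img"][r[1]:r[3],r[0]:r[2]];cv2.imwrite(f"pics/{nm}.png",cv2.resize(x[:,:,::-1],None,fx=6,fy=5 if nm=="sideE" else 6,interpolation=2))
for p in((179,198),): print(plane(ct,p,.05))
E
python3 -c "
import cv2
a=cv2.imread('pics/sideE.png');b=cv2.imread('pics/topE.png');print(a.shape,b.shape)"
```

```text
side red [(np.int32(73), [311, 135, 7, 15], array([313.8, 141.8]))]
side blue [(np.int32(18), [287, 185, 10, 5], array([291.8, 186.8]))]
side green [(np.int32(473), [182, 246, 39, 24], array([200.9, 257.7])), (np.int32(118), [181, 267, 41, 12], array([200.9, 274.3]))]
side black [(np.int32(181), [174, 220, 21, 11], array([184.4, 224.7])), (np.int32(272), [189, 250, 24, 15], array([200.9, 257. ]))]
top red [(np.int32(63), [292, 182, 9, 9], array([296. , 185.8])), (np.int32(38), [359, 186, 9, 6], array([363. , 188.8]))]
top blue [(np.int32(38), [294, 200, 4, 10], array([295.5, 204.5]))]
top green [(np.int32(417), [164, 183, 30, 31], array([178.6, 197.5]))]
top black []
hub (array([ 0.49812849, -0.21300544,  0.13795981]), np.float64(0.0001769834993725465))
[0.51809758 0.28007199 0.05      ]
(575, 780, 3) (570, 750, 3)
```

View pics/topE.png

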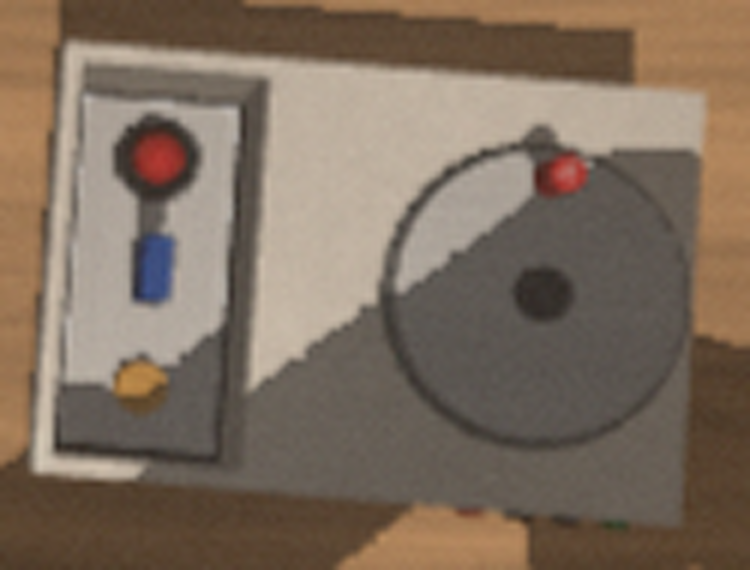

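The top crop shows the hub at crop (543,293), the red handle top at (561,174) and the housing corners at (66,42), (704,93), (33,472) and (683,523). The ball sits in its pocket at (158,158).

```bash
python3 - <<'E'
from h import *
s=dict(np.load("side0.npz"));t=dict(np.load("top0.npz"))
cs,ct=cam(s),cam(t)
f=lambda u,v:(270+u/6-.4,160+v/6-.4)
C=[plane(ct,f(*p),.12) for p in((66,42),(704,93),(33,472),(683,523))]
for c in C: print(c.round(4))
print("len",[np.linalg.norm(C[a]-C[b]).round(4) for a,b in((0,1),(2,3),(0,2),(1,3))])
for a,b in((1,0),(3,2)): d=C[a]-C[b];d=C[b]-C[a];print("y dir",np.degrees(np.arctan2(-d[0],d[1])))
for a,b in((2,0),(3,1)): d=C[b]-C[a];print("x dir",np.degrees(np.arctan2(d[1],d[0])))
h=plane(ct,f(543,293),.142);print("hub",h)
print("handle tri",tri((cs,(313.8,141.8)),(ct,(363,188.8))),"top face",plane(ct,f(561,172),.176))
print("hub tri",tri((cs,(327.8,152.5)),(ct,f(543,293))))
print("green",tri((cs,(200.9,257.4)),(ct,(178.6,197.6))), "side plane",plane(cs,(200.9,257.2),.05))
print("tray: ball, handle",plane(ct,(296,185.8),.0445),plane(ct,(295.5,204.5),.085))
print("blue tri",tri((cs,(291.8,186.8)),(ct,(295.5,204.5))))
E
```

```text
[ 0.6064 -0.0038  0.12  ]
[ 0.591  -0.2875  0.12  ]
[0.415  0.0061 0.12  ]
[ 0.4011 -0.2792  0.12  ]
len [np.float64(0.2842), np.float64(0.2856), np.float64(0.1917), np.float64(0.1901)]
y dir -3.107217557105687
y dir -2.786517388486384
x dir -2.95837363935503
x dir -2.5107860191204154
hub [ 0.49930905 -0.21248932  0.142     ]
handle tri (array([ 0.54967937, -0.21622368,  0.15684507]), np.float64(0.00017178801907710543)) top face [ 0.54930642 -0.21238499  0.176     ]
hub tri (array([ 0.49933008, -0.21315499,  0.1391117 ]), np.float64(0.00010424548279308202))
green (array([0.51982387, 0.2821269 , 0.04784627]), np.float64(0.0006583382598722334)) side plane [0.51890027 0.28387512 0.05      ]
tray: ball, handle [ 0.56227122 -0.05106548  0.0445    ] [ 0.50732708 -0.04815631  0.085     ]
blue tri (array([ 0.50656141, -0.04778368,  0.09436434]), np.float64(0.00043322785414397333))
```

{"op": "apply_moves", "data": {"series": [0.5, -0.25, -0.1, 0.3, 1.5, -0.8, -0.3, 1, 2.6, -1.4, -0.5, 1.8, 3.7, -2, -0.7, 2.6, 4.8, -2.6, -0.8, 3.3, 5.9, -3.2, -1, 4, 6.6, -3.6, -1, 4.57, 6.9, -3.7, -1, 4.57], "fingers": 1, "force": 40}}

```text
time: 0.77
position: [0.3723, -0.4083, 0.2636]
ee_rot: [-3.139, 0.073, 0.0]
ft_force: [0.0, 0.5, 0.3]
finger_gap: 0.0871
finger_force: 0.0
```

```bash
cat >> h.py <<'E'
def go(o,P,yaw=None):
    "shift in tool units to world target P, turn units to tool yaw (deg)"
    M=R.from_rotvec(o["ee_rot"]).as_matrix();y=np.degrees(np.arctan2(M[1,0],M[0,0]))
    return (M.T@(np.array(P)-o["position"])/.03).round(3),None if yaw is None else round((y-yaw)/5,3),round(y,2)
E
python3 - <<'E'
from h import *
from station import bot
o=bot.get_obs();print(o["position"].round(4),o["joint_positions"].round(2),go(o,(.549,-.215,.27),-2.85))
d=bot.get_image("wrist");print(d["tool_from_camera"].round(3).tolist());cv2.imwrite("pics/w1.png",d["img"][:,:,::-1]);np.savez("w1.npz",**d,ee_rot=o["ee_rot"],position=o["position"])
c=cam(d,o);print(proj(c,(.549,-.215,.176)),proj(c,(.499,-.2125,.142)))
E
```

```text
[ 0.3723 -0.4083  0.2636] [-1.03  0.4   1.58  0.    1.17  0.58] (array([ 5.586, -6.71 , -0.201]), np.float64(0.038), np.float64(-2.66))
[[-0.0, -0.962, -0.273, 0.074], [1.0, -0.0, 0.0, -0.001], [-0.0, -0.273, 0.962, -0.151], [0.0, 0.0, 0.0, 1.0]]
[-62.9393094  -55.59051482] [-4.66995135 39.63901631]
```

View pics/w1.png

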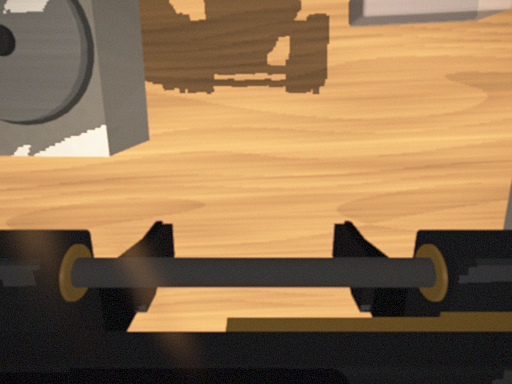

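The wrist view shows the hub at the left edge near (3,40), as predicted within a few pixels. The handle is out of view, so I'm moving nearer.

{"op": "apply_moves", "data": {"series": [0.3, -0.6, -0.2, 0.04, 0.9, -1.7, -0.4, 0.04, 1.5, -2.9, -0.6, 0.04, 2.0, -4.1, -0.8, 0.04, 2.5, -5.2, -1, 0.04, 2.8, -6.1, -1.2, 0.04, 3, -6.6, -1.2, 0.04, 3, -6.6, -1.2, 0.04]}}

```text
time: 1.48
position: [0.4709, -0.217, 0.2996]
ee_rot: [-3.14, 0.076, -0.0]
ft_force: [-0.3, 0.1, 0.1]
finger_gap: 0.0867
finger_force: 0.0
```

```bash
python3 - <<'E'
from h import *
from station import bot
o=bot.get_obs();print(o["position"].round(4),go(o,(.549,-.215,.156),-2.85))
d=bot.get_image("wrist");cv2.imwrite("pics/w2.png",d["img"][:,:,::-1]);np.savez("w2.npz",**d,ee_rot=o["ee_rot"],position=o["position"])
c=cam(d,o);print(proj(c,(.549,-.215,.176)),proj(c,(.499,-.2125,.142)))
print(blobs(d["img"],(170,130,50),(8,255,255),None,60)[0])
E
```

```text
[ 0.4709 -0.217   0.2996] (array([ 2.596, -0.19 ,  4.788]), np.float64(0.014), np.float64(-2.78))
[247.22116731  92.80581251] [248.02208271 147.7330134 ]
[(np.int32(362), [101, 78, 20, 22], array([111.1,  88.4])), (np.int32(199), [236, 82, 18, 20], array([244.8,  91.6]))]
```

View pics/w2.png

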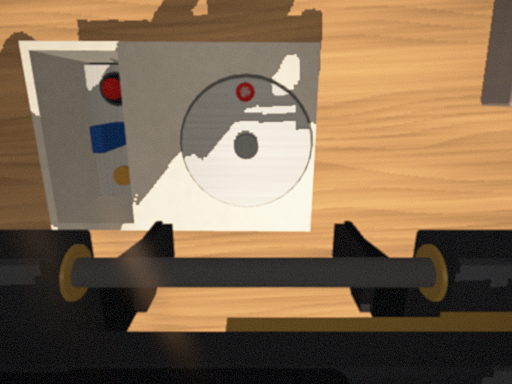

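The wrist view shows the handle's top ring at (245,92) and the hub at (246,146).

```bash
python3 - <<'E'
from h import *
s=dict(np.load("side0.npz"));t=dict(np.load("top0.npz"));w=dict(np.load("w2.npz"))
cs,ct,cw=cam(s),cam(t),cam(w,w)
b,m=blobs(w["img"],(0,0,0),(180,255,100),(220,125,270,170),100);print(b)
hb=b[0][2] if b else (246,146)
print("handle w",plane(cw,(244.8,91.8),.176),"hub w",plane(cw,hb,.142))
f=lambda u,v:(270+u/6-.4,160+v/6-.4)
print("handle tri3",tri((cw,(244.8,91.8)),(ct,f(561,172)),(cs,(313.8,136))))
print("handle tri2",tri((cw,(244.8,91.8)),(ct,f(561,172))))
print("hub tri3",tri((cw,hb),(ct,f(543,293)),(cs,(327.8,152.5))))
E
```

```text
[(np.int32(447), [235, 133, 22, 25], array([245.5, 145.1]))]
handle w [ 0.54988097 -0.2130713   0.176     ] hub w [ 0.50164239 -0.21022291  0.142     ]
handle tri3 (array([ 0.54956623, -0.21278942,  0.17594701]), np.float64(0.0004567974203378462))
handle tri2 (array([ 0.54975852, -0.21304481,  0.17274972]), np.float64(0.0001847137607047572))
hub tri3 (array([ 0.49981619, -0.21181421,  0.139625  ]), np.float64(0.0022277692505883514))
```

{"op": "apply_moves", "data": {"series": [0.7, -0.1, 0.2, 0.015, 1.6, -0.2, 0.8, 0.015, 2.4, -0.24, 1.6, 0.015, 2.6, -0.24, 2.6, 0.015, 2.61, -0.24, 3.5, 0.015, 2.61, -0.24, 4.3, 0.015, 2.61, -0.24, 4.75, 0.015, 2.61, -0.24, 4.75, 0.015]}}

```text
time: 2.2
position: [0.5459, -0.2166, 0.1527]
ee_rot: [-3.137, 0.087, 0.012]
ft_force: [-0.3, 0.7, 0.3]
finger_gap: 0.0872
finger_force: 0.0
```

{"op": "apply_moves", "data": {"series": [0, 0, 0, 0, 0, 0, 0, 0, 0, 0, 0, 0, 0, 0, 0, 0, 0, 0, 0, 0, 0, 0, 0, 0], "fingers": 0, "force": 40}}

```text
time: 2.7
position: [0.5491, -0.2157, 0.1579]
ee_rot: [3.14, -0.084, 0.002]
ft_force: [-0.2, -0.7, 0.8]
finger_gap: 0.0547
finger_force: 0.0
```

```bash
python3 - <<'E'
from h import *
from station import bot
o=bot.get_obs();print({k:np.round(v,4) for k,v in o.items() if k[:5] not in("joint",)})
d=bot.get_image("wrist");cv2.imwrite("pics/w3.png",d["img"][:,:,::-1])
for k in range(0,49,4):
    a=np.radians(7.5*k);  # tool x=elev x, tool y=-elev y
    print(k,np.round([(np.cos(a)-1)*5/3,-np.sin(a)*5/3],2))
E
```

```text
{'time': np.float64(2.7), 'position': array([ 0.5491, -0.2157,  0.1579]), 'ee_rot': array([ 3.1396e+00, -8.4200e-02,  2.2000e-03]), 'ft_force': array([-0.2383, -0.6949,  0.8449]), 'ft_torque': array([-0.0057,  0.025 , -0.0056]), 'finger_force': np.float64(0.0), 'finger_gap': np.float64(0.0547)}
0 [ 0. -0.]
4 [-0.22 -0.83]
8 [-0.83 -1.44]
12 [-1.67 -1.67]
16 [-2.5  -1.44]
20 [-3.11 -0.83]
24 [-3.33 -0.  ]
28 [-3.11  0.83]
32 [-2.5   1.44]
36 [-1.67  1.67]
40 [-0.83  1.44]
44 [-0.22  0.83]
48 [0. 0.]
```

{"op": "apply_moves", "data": {"series": [0, -0.06, 0, 0, 0, -0.06, 0, 0, 0, -0.06, 0, 0, 0, -0.06, 0, 0, 0, -0.06, 0, 0, 0, -0.06, 0, 0, 0, -0.06, 0, 0, 0, -0.06, 0, 0]}}

```text
time: 3.42
position: [0.5489, -0.2139, 0.157]
ee_rot: [3.14, -0.085, 0.0]
ft_force: [-1.1, -2.0, -0.2]
finger_gap: 0.0149
finger_force: 40.0
```

{"op": "apply_moves", "data": {"series": [0, 0, 0, 0, 0, 0, 0, 0, 0, 0, 0, 0, 0, 0, 0, 0]}}

```text
time: 3.75
position: [0.5489, -0.2139, 0.157]
ee_rot: [3.14, -0.084, 0.0]
ft_force: [-0.6, -2.0, -1.3]
finger_gap: 0.0148
finger_force: 40.0
```

{"op": "apply_moves", "data": {"series": [-0.014, -0.218, 0, 0, -0.057, -0.431, 0, 0, -0.127, -0.638, 0, 0, -0.223, -0.833, 0, 0, -0.344, -1.015, 0, 0, -0.488, -1.179, 0, 0, -0.652, -1.322, 0, 0, -0.833, -1.443, 0, 0]}}

```text
time: 4.42
position: [0.5284, -0.1708, 0.1571]
ee_rot: [3.137, -0.084, 0.008]
ft_force: [3.6, -4.5, -6.3]
finger_gap: 0.0149
finger_force: 40.0
```

{"op": "apply_moves", "data": {"series": [-0.196, -0.097, 0, 0, -0.402, -0.167, 0, 0, -0.616, -0.209, 0, 0, -0.834, -0.224, 0, 0, -1.051, -0.209, 0, 0, -1.265, -0.167, 0, 0, -1.471, -0.097, 0, 0, -1.667, 0, 0, 0]}}

```text
time: 5.08
position: [0.4783, -0.1658, 0.1571]
ee_rot: [-3.139, 0.087, -0.008]
ft_force: [6.2, 2.9, -4.2]
finger_gap: 0.015
finger_force: 40.0
```

{"op": "apply_moves", "data": {"series": [-0.181, 0.121, 0, 0, -0.345, 0.264, 0, 0, -0.489, 0.428, 0, 0, -0.61, 0.61, 0, 0, -0.706, 0.805, 0, 0, -0.777, 1.012, 0, 0, -0.819, 1.225, 0, 0, -0.833, 1.443, 0, 0]}}

```text
time: 5.75
position: [0.4492, -0.206, 0.157]
ee_rot: [-3.136, 0.087, -0.001]
ft_force: [2.4, 6.2, 1.0]
finger_gap: 0.0145
finger_force: 40.0
```

{"op": "apply_moves", "data": {"series": [0.014, 0.218, 0, 0, 0.057, 0.431, 0, 0, 0.127, 0.638, 0, 0, 0.223, 0.833, 0, 0, 0.344, 1.015, 0, 0, 0.488, 1.179, 0, 0, 0.652, 1.322, 0, 0, 0.833, 1.443, 0, 0]}}

```text
time: 6.42
position: [0.4685, -0.2508, 0.1569]
ee_rot: [-3.136, 0.083, 0.012]
ft_force: [-7.2, 0.7, 4.9]
finger_gap: 0.0149
finger_force: 40.0
```

{"op": "apply_moves", "data": {"series": [0.196, 0.097, 0, 0, 0.402, 0.167, 0, 0, 0.616, 0.209, 0, 0, 0.834, 0.224, 0, 0, 1.051, 0.209, 0, 0, 1.265, 0.167, 0, 0, 1.471, 0.097, 0, 0, 1.667, 0, 0, 0]}}

```text
time: 7.08
position: [0.5202, -0.2565, 0.157]
ee_rot: [3.139, -0.083, -0.006]
ft_force: [-4.4, -3.1, 0.8]
finger_gap: 0.015
finger_force: 40.0
```

{"op": "apply_moves", "data": {"series": [0.181, -0.121, 0, 0, 0.345, -0.264, 0, 0, 0.489, -0.428, 0, 0, 0.61, -0.61, 0, 0, 0.706, -0.805, 0, 0, 0.777, -1.012, 0, 0, 0.819, -1.225, 0, 0, 0.833, -1.443, 0, 0]}}

```text
time: 7.75
position: [0.5489, -0.2153, 0.157]
ee_rot: [3.137, -0.083, -0.0]
ft_force: [-1.3, -6.0, -1.5]
finger_gap: 0.0146
finger_force: 40.0
```

{"op": "apply_moves", "data": {"series": [0, -0.07, 0, 0, 0, -0.13, 0, 0, 0, -0.13, 0, 0, 0, -0.13, 0, 0, 0, -0.13, 0, 0]}}

```text
time: 8.17
position: [0.549, -0.2137, 0.1571]
ee_rot: [3.133, -0.082, 0.0]
ft_force: [-3.3, -11.6, -3.8]
finger_gap: 0.0149
finger_force: 40.0
```

{"op": "apply_moves", "data": {"series": [0, -0.08, 0, 0, 0, -0.15, 0, 0, 0, -0.15, 0, 0, 0, -0.15, 0, 0]}}

```text
time: 8.5
position: [0.5491, -0.2133, 0.1571]
ee_rot: [3.126, -0.08, 0.0]
ft_force: [-5.7, -20.7, -5.3]
finger_gap: 0.0148
finger_force: 40.0
```

```bash
python3 - <<'E'
from h import *
from station import bot
o=bot.get_obs();print(o["position"].round(4),o["ft_force"])
for n in("side","top"):
    d=bot.get_image(n);np.savez(f"{n}1.npz",**d)
    cv2.imwrite(f"pics/{n}1.png",d["img"][:,:,::-1])
    r=(270,165,320,245) if n=="top" else (245,120,375,235)
    print(n,blobs(d["img"],(105,110,40),(130,255,255),r,8)[0],blobs(d["img"],(170,130,50),(8,255,255),r,8)[0])
E
```

```text
[ 0.5491 -0.2133  0.1571] [ -5.70785049 -20.72936469  -5.31752909]
side [(np.int32(265), [287, 155, 12, 27], array([292.1, 167.7]))] [(np.int32(34), [311, 136, 7, 14], array([315.2, 142.3])), (np.int32(67), [271, 165, 9, 10], array([275.4, 169.3])), (np.int32(9), [351, 181, 3, 4], array([351.9, 182.7]))]
top [(np.int32(9), [295, 206, 4, 3], array([296.4, 207.3]))] [(np.int32(72), [294, 178, 9, 10], array([298.1, 182.8]))]
```

View pics/side1.png

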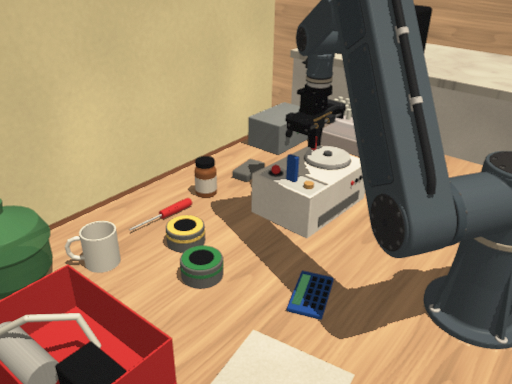

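Side view: the tray is up with the blue handle at (292,168), the ball in its pocket at (275,169), and a 20 N push against the stop gives no more motion. Next I relax, release and rise.

{"op": "apply_moves", "data": {"series": [0, 0.15, 0, 0, 0, 0.25, 0, 0, 0, 0.25, 0, 0]}}

```text
time: 8.85
position: [0.5489, -0.2139, 0.157]
ee_rot: [3.139, -0.086, 0.0]
ft_force: [-1.2, -5.6, -0.4]
finger_gap: 0.0148
finger_force: 40.0
```

{"op": "apply_moves", "data": {"series": [0, 0, 0, 0, 0, 0, 0, 0, 0, 0, 0, 0, 0, 0, 0, 0, 0, 0, 0, 0, 0, 0, 0, 0], "fingers": 0.7}}

```text
time: 9.35
position: [0.549, -0.2122, 0.1571]
ee_rot: [-3.14, 0.084, 0.0]
ft_force: [0.5, 0.1, 0.0]
finger_gap: 0.047
finger_force: 0.0
```

{"op": "apply_moves", "data": {"series": [0, 0, -0.5, 0, 0, 0, -1.3, 0, 0, 0, -2.2, 0, 0, 0, -3.1, 0, 0, 0, -3.9, 0, 0, 0, -4.4, 0, 0, 0, -4.5, 0, 0, 0, -4.5, 0]}}

```text
time: 10.02
position: [0.5494, -0.2128, 0.2932]
ee_rot: [3.139, -0.084, 0.004]
ft_force: [0.2, 0.3, -1.4]
finger_gap: 0.0609
finger_force: 0.0
```

{"op": "apply_moves", "data": {"series": [-0.4, -0.5, 0, 0, -1.2, -1.5, 0, 0, -2.1, -2.6, 0, 0, -3, -3.7, 0, 0, -3.7, -4.6, 0, 0, -4.1, -5.1, -0.1, 0, -4.25, -5.28, -0.2, 0, -4.25, -5.28, -0.2, 0]}}

```text
time: 10.68
position: [0.43, -0.0471, 0.2983]
ee_rot: [3.14, -0.082, 0.001]
ft_force: [0.2, 1.0, 0.3]
finger_gap: 0.0609
finger_force: 0.0
```

{"op": "apply_moves", "data": {"series": [0, 0, 0, 0, 0, 0, 0, 0]}}

```text
time: 10.85
position: [0.432, -0.0493, 0.2982]
ee_rot: [3.139, -0.086, 0.003]
ft_force: [-0.3, -1.0, 0.1]
finger_gap: 0.0611
finger_force: 0.0
```

```bash
python3 - <<'E'
from h import *
from station import bot
o=bot.get_obs();print(o["position"].round(4),o["ee_rot"].round(4))
d=bot.get_image("wrist");cv2.imwrite("pics/w4.png",d["img"][:,:,::-1]);np.savez("w4.npz",**d,ee_rot=o["ee_rot"],position=o["position"])
for n in("side","top"):
    e=bot.get_image(n);np.savez(f"{n}2.npz",**e)
    r=(265,160,330,245) if n=="top" else (245,120,375,235)
    print(n,blobs(e["img"],(105,110,30),(130,255,255),r,8)[0],blobs(e["img"],(170,130,50),(8,255,255),r,8)[0],blobs(e["img"],(12,120,60),(25,255,255),r,20)[0])
print(blobs(d["img"],(105,110,30),(130,255,255),None,60)[0],blobs(d["img"],(170,130,50),(8,255,255),None,60)[0],blobs(d["img"],(12,170,60),(25,255,255),(0,0,512,210),60)[0])
E
```

```text
[ 0.432  -0.0493  0.2982] [ 3.1393e+00 -8.6000e-02  2.8000e-03]
side [(np.int32(254), [287, 155, 11, 27], array([292. , 167.9]))] [(np.int32(75), [311, 135, 7, 15], array([313.8, 141.6])), (np.int32(63), [271, 165, 9, 9], array([275.4, 169.4])), (np.int32(9), [351, 181, 3, 4], array([351.9, 182.7]))] [(np.int32(57), [304, 182, 9, 7], array([308.2, 184.8]))]
top [] [(np.int32(71), [294, 179, 10, 9], array([298.1, 183. ]))] [(np.int32(310), [265, 160, 31, 32], array([272.6, 171.7])), (np.int32(27), [296, 160, 9, 8], array([299.9, 163.2])), (np.int32(111), [265, 188, 11, 27], array([269.2, 201.8]))]
[(np.int32(627), [236, 75, 17, 39], array([244.1,  94.1])), (np.int32(337), [125, 218, 27, 40], array([139. , 241.4]))] [(np.int32(708), [231, 16, 29, 32], array([245.1,  31.6])), (np.int32(758), [423, 17, 44, 28], array([445.1,  31. ]))] [(np.int32(675), [0, 0, 39, 27], array([17.7, 12.8])), (np.int32(249), [9, 0, 46, 34], array([40.1, 19.5])), (np.int32(402), [235, 140, 23, 23], array([246.1, 151.2]))]
```

View pics/w4.png

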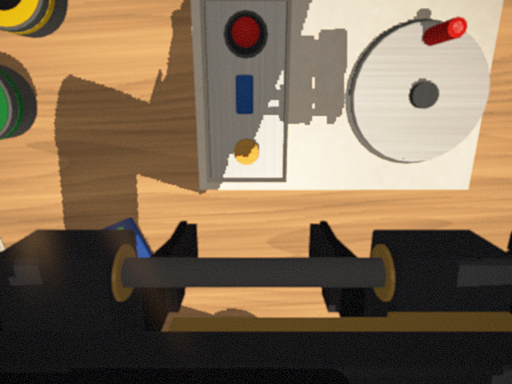

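The wrist view shows the blue handle at (244,94), the ball at (245,32) and the brass weight at (246,151).

```bash
python3 - <<'E'
from h import *
w=dict(np.load("w4.npz"));cw=cam(w,w);cs=cam(dict(np.load("side0.npz")));ct=cam(dict(np.load("top0.npz")))
for z in(.186,.150): print("handle z",z,plane(cw,(244.1,94.1),z),[plane(cw,(244.1,v),z).round(4) for v in(75,114)])
print("ball",plane(cw,(245.1,31.6),.1285),tri((cw,(245.1,31.6)),(ct,(298.1,183)),(cs,(275.4,169.4))))
print("brass",plane(cw,(246.1,151.2),.128))
print("handle top tri",tri((cw,(244.1,94.1)),(cs,(292,158))))
print(go(w,(.507,-.0475,.158),-2.87))
E
```

```text
handle z 0.186 [ 0.50926946 -0.04562677  0.186     ] [array([ 0.5234, -0.0465,  0.186 ]), array([ 0.4941, -0.0447,  0.186 ])]
handle z 0.15 [ 0.50971434 -0.0447548   0.15      ] [array([ 0.5257, -0.0458,  0.15  ]), array([ 0.4925, -0.0437,  0.15  ])]
ball [ 0.56429255 -0.04854476  0.1285    ] (array([ 0.56358332, -0.04982291,  0.12685531]), np.float64(0.0016302243842206544))
brass [ 0.45511014 -0.04279247  0.128     ]
handle top tri (array([ 0.5093643 , -0.04545086,  0.1789386 ]), np.float64(8.998267198923692e-06))
(array([ 2.485, -0.2  ,  4.678]), np.float64(-0.054), np.float64(-3.14))
```

{"op": "apply_moves", "data": {"series": [0.5, -0.1, 0, -0.05, 1.4, -0.2, 0.3, -0.05, 2.2, -0.23, 1, -0.05, 2.5, -0.23, 1.9, -0.05, 2.52, -0.23, 2.8, -0.05, 2.52, -0.23, 3.6, -0.05, 2.52, -0.23, 4.3, -0.05, 2.52, -0.23, 4.65, -0.05]}}

```text
time: 11.67
position: [0.505, -0.0453, 0.1555]
ee_rot: [-3.139, 0.079, 0.007]
ft_force: [-0.2, 0.2, 0.3]
finger_gap: 0.061
finger_force: 0.0
```

{"op": "apply_moves", "data": {"series": [0, 0, 0.05, 0, 0, 0, 0.05, 0, 0, 0, 0.05, 0, 0, 0, 0.05, 0]}}

```text
time: 12.0
position: [0.507, -0.0454, 0.158]
ee_rot: [3.14, -0.078, 0.004]
ft_force: [0.2, 0.8, 0.2]
finger_gap: 0.0607
finger_force: 0.0
```

```bash
python3 - <<'E'
from h import *
from station import bot
o=bot.get_obs();print(o["position"].round(4),go(o,(.508,-.0465,.157),-2.87),o["ee_rot"])
d=bot.get_image("wrist");cv2.imwrite("pics/w5.png",d["img"][:,:,::-1])
c=cam(d,o);b=blobs(d["img"],(105,110,30),(130,255,255),None,60)[0];print(b)
print(plane(c,b[0][2],.18))
E
```

```text
[ 0.507  -0.0454  0.158 ] (array([0.034, 0.034, 0.033]), np.float64(0.004), np.float64(-2.85)) [ 3.13992353 -0.07813226  0.00366641]
[(np.int32(1637), [241, 195, 30, 63], array([255.2, 227.9])), (np.int32(371), [241, 287, 30, 13], array([255.4, 292.9]))]
[ 0.52722646 -0.04627009  0.18      ]
```

{"op": "apply_moves", "data": {"series": [0.03, 0.03, 0, 0, 0.03, 0.03, 0, 0, 0.03, 0.03, 0, 0, 0.03, 0.03, 0, 0, 0.03, 0.03, 0, 0, 0.03, 0.03, 0, 0, 0.03, 0.03, 0, 0, 0.03, 0.03, 0, 0], "fingers": 0, "force": 50}}

```text
time: 12.72
position: [0.5069, -0.0458, 0.157]
ee_rot: [-3.141, 0.078, 0.0]
ft_force: [0.5, -0.0, -0.6]
finger_gap: 0.0155
finger_force: 0.0
```

{"op": "apply_moves", "data": {"series": [0, 0, 0, 0, 0, 0, 0, 0, 0, 0, 0, 0, 0, 0, 0, 0]}}

```text
time: 13.05
position: [0.5069, -0.046, 0.157]
ee_rot: [3.14, -0.078, -0.0]
ft_force: [0.3, -0.2, -0.9]
finger_gap: 0.0139
finger_force: 50.0
```

{"op": "apply_moves", "data": {"series": [0, 0, -0.03, 0, 0, 0, -0.1, 0, 0, 0, -0.22, 0, 0, 0, -0.36, 0, 0, 0, -0.5, 0, 0, 0, -0.6, 0, 0, 0, -0.67, 0, 0, 0, -0.7, 0]}}

```text
time: 13.72
position: [0.5071, -0.0459, 0.1786]
ee_rot: [3.14, -0.078, 0.001]
ft_force: [0.7, 0.1, -2.6]
finger_gap: 0.0138
finger_force: 50.0
```

```bash
python3 - <<'E'
from h import *
from station import bot
o=bot.get_obs();print(o["position"].round(4),o["ft_force"],o["ft_torque"],go(o,(.464,.285,.22)))
s=bot.get_image("side");cs=cam(s);cv2.imwrite("pics/side3.png",cv2.resize(s["img"][110:240,160:380,::-1],None,fx=3.6,fy=3.6,interpolation=2))
print(blobs(s["img"],(170,130,50),(8,255,255),(245,120,310,235),8)[0])
t=bot.get_image("top");ct=cam(t)
print(blobs(t["img"],(170,130,50),(8,255,255),(265,150,330,245),8)[0])
g=cv2.cvtColor(t["img"],cv2.COLOR_RGB2GRAY);
for th in(40,60):
    for nm,d,r in(("top",t,(160,180,198,218)),("side",s,(180,240,225,272))):
        m=(cv2.cvtColor(d["img"],cv2.COLOR_RGB2HSV)[:,:,2]<th).astype(np.uint8)
        n,l,st,c=cv2.connectedComponentsWithStats(m[r[1]:r[3],r[0]:r[2]])
        for i in range(1,n):
            if st[i,4]>60: p=c[i]+r[:2];print(nm,th,st[i],p,plane(cam(d),p,.05))
E
```

```text
[ 0.5071 -0.0459  0.1786] [ 0.65277412  0.06234804 -2.55019375] [-0.00497986  0.02608539  0.03603337] (array([ -1.978, -10.946,  -1.384]), None, np.float64(-2.83))
[(np.int32(69), [271, 158, 10, 9], array([275.6, 162.2]))]
[]
side 40 [ 10  11  23  14 251] [200.88844622 257.09960159] [0.51917606 0.28363116 0.05      ]
top 60 [16  9 12 16 70] [181.8        196.48571429] [0.52261807 0.27228477 0.05      ]
side 60 [  9  10  25  15 278] [200.9352518 257.       ] [0.51935049 0.28330596 0.05      ]
```

View pics/side3.png

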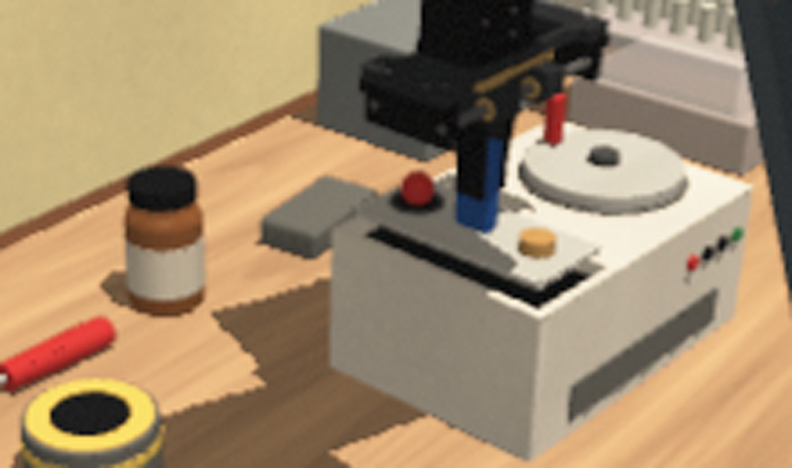

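The side crop shows the tray level and out of the well, with the ball in its pocket at crop (418,188). I carry on.

{"op": "apply_moves", "data": {"series": [0, 0, -0.05, 0, 0, 0, -0.2, 0, 0, 0, -0.4, 0, 0, -0.03, -0.6, 0, -0.01, -0.1, -0.8, 0, -0.04, -0.22, -0.95, 0, -0.08, -0.42, -1, 0, -0.13, -0.7, -1, 0]}}

```text
time: 14.48
position: [0.5043, -0.0244, 0.2088]
ee_rot: [3.14, -0.079, 0.002]
ft_force: [0.1, -0.8, -2.9]
finger_gap: 0.0138
finger_force: 50.0
```

{"op": "apply_moves", "data": {"series": [-0.06, -0.33, 0, 0, -0.12, -0.7, 0, 0, -0.19, -1.08, 0, 0, -0.26, -1.46, 0, 0, -0.33, -1.84, 0, 0, -0.4, -2.22, 0, 0, -0.47, -2.6, 0, 0, -0.54, -2.98, 0, 0]}}

```text
time: 15.15
position: [0.492, 0.0667, 0.208]
ee_rot: [-3.141, 0.077, 0.0]
ft_force: [0.1, -0.5, -3.9]
finger_gap: 0.0137
finger_force: 50.0
```

{"op": "apply_moves", "data": {"series": [-0.07, -0.38, 0, 0, -0.14, -0.76, 0, 0, -0.21, -1.14, 0, 0, -0.28, -1.52, 0, 0, -0.35, -1.9, 0, 0, -0.42, -2.28, 0, 0, -0.49, -2.66, 0, 0, -0.56, -3.04, 0, 0]}}

```text
time: 15.82
position: [0.4798, 0.1585, 0.208]
ee_rot: [-3.141, 0.078, -0.0]
ft_force: [-0.1, -0.1, -2.7]
finger_gap: 0.0135
finger_force: 50.0
```

{"op": "apply_moves", "data": {"series": [-0.07, -0.38, 0, 0, -0.14, -0.76, 0, 0, -0.2, -1.12, 0, 0, -0.26, -1.46, 0, 0, -0.32, -1.76, 0, 0, -0.37, -2.02, 0, 0, -0.41, -2.24, 0, 0, -0.44, -2.4, 0, 0]}}

```text
time: 16.48
position: [0.4702, 0.2307, 0.208]
ee_rot: [3.141, -0.077, 0.0]
ft_force: [0.4, -0.2, -2.5]
finger_gap: 0.0138
finger_force: 50.0
```

{"op": "apply_moves", "data": {"series": [-0.02, -0.12, 0, 0, -0.04, -0.2, 0, 0, -0.05, -0.24, 0, 0, -0.05, -0.24, 0, 0]}}

```text
time: 16.82
position: [0.4692, 0.2371, 0.2081]
ee_rot: [3.141, -0.078, -0.0]
ft_force: [-0.4, -0.8, -2.1]
finger_gap: 0.0136
finger_force: 50.0
```

```bash
python3 - <<'E'
from h import *
from station import bot
o=bot.get_obs();print(o["position"].round(4),o["ft_force"].round(1),o["finger_gap"],go(o,(.464,.285,.167),-2.87))
t=bot.get_image("top");s=bot.get_image("side");w=bot.get_image("wrist")
S=cv2.resize(s["img"][130:300,120:300],(400,378),interpolation=2);W=cv2.resize(w["img"],(400,300))
cv2.imwrite("pics/c4.png",np.hstack([S[:300+78],np.vstack([W,np.zeros((78,400,3),np.uint8)])])[:,:,::-1])
print(blobs(s["img"],(170,150,50),(8,255,255),(150,150,290,300),20)[0],blobs(t["img"],(170,150,50),(8,255,255),(130,130,230,240),8)[0],blobs(w["img"],(170,150,50),(8,255,255),None,60)[0])
E
```

```text
[0.4692 0.2371 0.2081] [-0.4 -0.8 -2.1] 0.01364013589118604 (array([-0.252, -1.585,  1.368]), np.float64(0.006), np.float64(-2.84))
[(np.int32(102), [208, 192, 11, 12], array([213. , 197.6])), (np.int32(305), [159, 198, 33, 21], array([175.6, 207.6]))] [(np.int32(79), [184, 188, 10, 10], array([188.6, 192.7]))] [(np.int32(1747), [234, 105, 47, 48], array([257.2, 128.9])), (np.int32(1329), [0, 158, 26, 100], array([  8.4, 222.8]))]
```

View pics/c4.png

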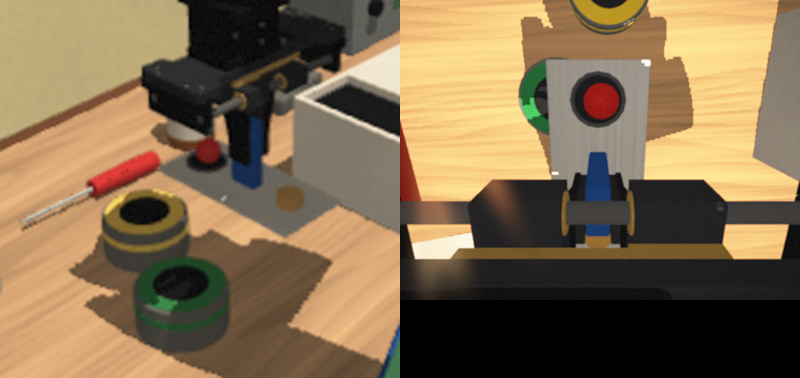

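The side half shows the tray level with the ball in its pocket at (208,150) and the green reader below at (180,290). The wrist half shows the ball centred in its dish. Now I go the rest of the way and descend.

{"op": "apply_moves", "data": {"series": [-0.01, -0.05, 0, 0, -0.04, -0.2, 0, 0, -0.08, -0.45, 0.05, 0, -0.12, -0.75, 0.2, 0, -0.16, -1.05, 0.4, 0, -0.2, -1.3, 0.6, 0, -0.24, -1.5, 0.8, 0, -0.25, -1.58, 0.98, 0]}}

```text
time: 17.63
position: [0.4634, 0.2861, 0.1776]
ee_rot: [3.141, -0.075, -0.002]
ft_force: [0.7, -0.1, -1.8]
finger_gap: 0.0137
finger_force: 50.0
```

{"op": "apply_moves", "data": {"series": [0, 0, 0.14, 0, 0, 0, 0.26, 0, 0, 0, 0.35, 0, 0, 0, 0.39, 0, 0, 0, 0.39, 0, 0, 0, 0.39, 0, 0, 0, 0.39, 0]}}

```text
time: 18.22
position: [0.4644, 0.2847, 0.1673]
ee_rot: [-3.14, 0.078, -0.001]
ft_force: [0.5, -0.4, -3.0]
finger_gap: 0.0141
finger_force: 50.0
```

```bash
python3 - <<'E'
from h import *
from station import bot
o=bot.get_obs();print(o["position"].round(4),o["ft_force"].round(1))
t=bot.get_image("top");s=bot.get_image("side");w=bot.get_image("wrist");cs,ct,cw=cam(s),cam(t),cam(w,o)
bs=blobs(s["img"],(170,150,50),(8,255,255),(180,150,290,300),20)[0];bt=blobs(t["img"],(170,150,50),(8,255,255),(130,150,230,240),8)[0];bw=blobs(w["img"],(170,150,50),(8,255,255),(150,50,350,200),60)[0]
print(bs,bt,bw)
L=[(c,b[0][2]) for c,b in((cs,bs),(ct,bt),(cw,bw)) if b]
print("ball",tri(*L),[plane(*x,.1385).round(4) for x in L])
# tray corners seen by the wrist (bright far edge) and levelness: dark rim of pocket
cv2.imwrite("pics/c5.png",np.hstack([cv2.resize(s["img"][150:300,120:300],(440,367),interpolation=2),cv2.resize(w["img"][60:260,150:360],(360,367))])[:,:,::-1])
E
```

```text
[0.4644 0.2847 0.1673] [ 0.5 -0.4 -3. ]
[(np.int32(95), [195, 218, 12, 12], array([200.4, 223.6]))] [(np.int32(75), [169, 191, 10, 10], array([173.6, 195.3]))] [(np.int32(1741), [235, 106, 47, 48], array([258.2, 129.8]))]
ball (array([0.52087765, 0.27870073, 0.13550749]), np.float64(0.001358080214417627)) [array([0.5181, 0.2814, 0.1385]), array([0.5204, 0.2768, 0.1385]), array([0.5214, 0.2801, 0.1385])]
```

View pics/c5.png

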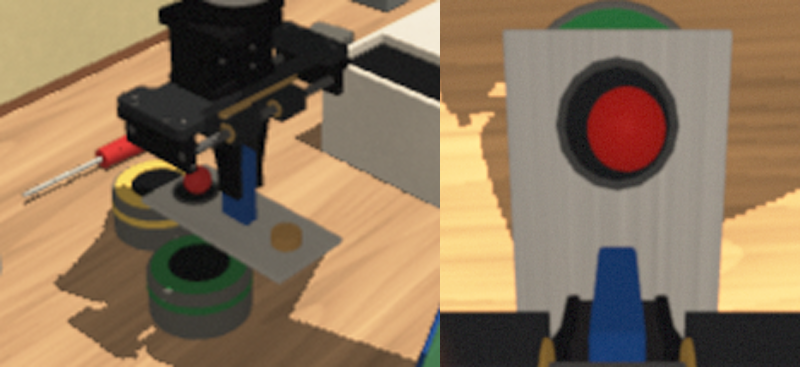

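Ball and window agree within about 3 mm. The ball lies slightly to -y in its dish, so I make a small trim and settle.

{"op": "apply_moves", "data": {"series": [0, -0.01, -0.01, 0, -0.01, -0.03, -0.02, 0, -0.02, -0.06, -0.03, 0, -0.03, -0.08, -0.03, 0, -0.03, -0.09, -0.03, 0, -0.03, -0.09, -0.03, 0, -0.03, -0.09, -0.03, 0, -0.03, -0.09, -0.03, 0]}}

```text
time: 19.03
position: [0.4633, 0.2876, 0.1678]
ee_rot: [3.141, -0.078, -0.0]
ft_force: [-1.0, -0.5, -2.5]
finger_gap: 0.0138
finger_force: 50.0
```

{"op": "apply_moves", "data": {"series": [0, 0, 0, 0, 0, 0, 0, 0, 0, 0, 0, 0, 0, 0, 0, 0, 0, 0, 0, 0, 0, 0, 0, 0, 0, 0, 0, 0, 0, 0, 0, 0]}}

```text
time: 19.7
position: [0.4633, 0.2876, 0.1679]
ee_rot: [-3.141, 0.078, 0.0]
ft_force: [0.1, 0.2, -2.5]
finger_gap: 0.0137
finger_force: 50.0
```

```bash
python3 - <<'E'
from h import *
from station import bot
for k in range(2):
    o=bot.get_obs();print(o["position"].round(4),o["ee_rot"].round(4),np.abs(o["joint_vel"]).max().round(4),o["finger_force"])
    t=bot.get_image("top");s=bot.get_image("side");w=bot.get_image("wrist");cs,ct,cw=cam(s),cam(t),cam(w,o)
    bs=blobs(s["img"],(170,150,50),(8,255,255),(180,150,290,300),20)[0];bt=blobs(t["img"],(170,150,50),(8,255,255),(130,150,230,240),8)[0];bw=blobs(w["img"],(170,150,50),(8,255,255),(150,50,350,200),60)[0]
    L=[(c,b[0][2]) for c,b in((cs,bs),(ct,bt),(cw,bw))]
    print("ball",tri(*L),[plane(*x,.1385).round(4) for x in L],bw[0][2])
E
```

```text
[0.4633 0.2876 0.1679] [-3.1406e+00  7.7700e-02  1.0000e-04] 0.002 49.996518110856414
ball (array([0.51960105, 0.28164295, 0.13605626]), np.float64(0.0012775394967620521)) [array([0.5171, 0.2836, 0.1385]), array([0.5192, 0.2802, 0.1385]), array([0.5202, 0.2829, 0.1385])] [258.3 129.8]
[0.4633 0.2876 0.1679] [-3.1406  0.0776  0.    ] 0.0016 49.996508276090026
ball (array([0.519691  , 0.28166801, 0.13581258]), np.float64(0.0012479074239871533)) [array([0.5168, 0.2839, 0.1385]), array([0.5195, 0.2802, 0.1385]), array([0.5202, 0.2829, 0.1385])] [258.3 129.8]
```

The ball is at (0.5197, 0.2817) and the window at (0.5198, 0.2821). Arm and ball are still, and the underside is about 0.12 m above the table, so I hand in.

```bash
python3 -c "
from station import bot
print(bot.hand_in())"
```

```text
the job is handed in; nothing more can be done
None
```

The job is handed in: the crank was wound one full turn to its stop, and the tray is held level and still over the green reader, ball in its pocket within about 1 mm of the window's centre as measured, underside about 7 cm above it.

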